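Turn out the mini loaves and put the biscuit stamps away

ROBOT

A 6-joint arm with a two-finger parallel gripper is mounted at the origin on the work surface. World frame = base frame: x ahead of the robot, y to its left, z up, the work surface at z = 0. Lengths are in m, angles in rad, forces in N, time in s.
With the tool pointing down it reaches from about 0.3 to 0.85 m from the base axis. Payload 5.4 kg.
Tool frame: the origin (TCP) lies at the very end of the fingers, on their centre line; the grasp point (between the pads) lies 19 mm behind it; x points along the fingers, z is the direction in which the jaws open and shut, and the axes are right-handed (so a half turn about x gives the same grasp; the last joint's range is limited). The gripper opens to 85 mm and grips with 20 to 120 N. Pads are 22 mm wide; open, the fingers measure 114 mm over their backs; the gripper's body (76 mm by 85 mm) begins 54 mm behind the grasp point. The pads swing forward as they close: fully open they stand 13 mm farther back than shut.
Start: joints at [1.115, 0.158, 1.597, -0, 1.386, -0.21], TCP at [0.14, 0.558, 0.204] pointing down, gripper open.
Joint ranges: [-2.91, 2.91], [-0.94, 2.29], [0.18, 2.7], [-1.29, 4.43], [0.17, 2.64], [-3, 3]. Speed limits (rad/s): [2.57, 2.57, 3.14, 3.14, 3.14, 3.14].

INTERFACE

Orientations are given as [roll, pitch, yaw] about the fixed x, y, z axes, in that order (R = Rz(yaw) Ry(pitch) Rx(roll)).
In Python, from workcell import robot, cams gives the robot as it stands. The module is installed in compiled form; this text tells all that it offers.
- The arm moves only by the shell command python3 -m handwheel 'ROWS' [FORCE]. ROWS is JSON, a list of rows, each a list of 7 numbers: the finger opening in mm, from 0 to 85.4, then the shift along the world's x, y, z in mm, then the turn, a rotation vector about the world's x, y, z in rad. In form: [[claw, x, y, z, wx, wy, wz], ...]. A call has 1 to 12 rows; each row is the pose to reach, as a shift and turn from the pose commanded when the call began; what a row does not reach only later rows make up. A row lasts 1/12 s, in which the tool goes at most 41.7 mm and 7.16 degrees, less where a joint would pass 70% of its speed; a pose out of reach is approached as far as the arm can. A call with a gripper value outside its range is refused whole. The fingers move at their own pace and stop on an object; FORCE is the grip in N (left out, the last holds). Time passes only in rows, so rows that repeat a pose let the fingers close. It gives the time, the measured TCP pose, the force and the opening at its end, in the units of the state.
- robot.read_state(): the state, without advancing time (a new reading comes with each control period).
- cams.get_image(name): name is "scene" or "side" or "wrist"; returns a dict with "image" (420x560x3 uint8, red, green, blue), "fx", "fy", "cx", "cy" (pixels), "rvec" (rotation vector, rad) and "tvec" (3), from world to camera coordinates, as OpenCV has them. Camera axes: x right, y down, z forward; pixel columns grow to the right and rows downward; lengths in m; the calibration is good to about 2 mm. A picture is of the moment at which its call begins. There is no depth.
- robot.job_done(): hands the job in, once; it reports no verdict.
Trained networks look in the newest picture that a camera, given by its name, has taken for a name from the list of things; names that differ only in an ending like _2 or _b are one class to them, and where a whole thing is asked for, a point or a joint stands for the part that bears it (a point fixed in the world has none). Each returns a list of dicts, best first, with "conf" (0 to 1); they miss things now and then, are a little off and sometimes report something else, mostly with a low value. They report only what shows in the picture. A call takes as long as a camera call. They do not tell look-alikes from the thing itself.
- cams.cut_out(camera, target): "pixels" (420x560 bool, what is visible of it) and "rect" ([left, top, right, bottom] in pixels, round what is visible of it).
The state is a dict: "t": time; "joints": joint angles; "dq": joint speeds; "tau": joint torques, N m; "eef_pos": TCP position; "ee_rot": TCP orientation; "ft_force": force on the tool from outside, world axes, zero at the start; "wrist_torque": the same for the moment, N m; "width": opening from 0.0 (shut) to 1.0 (fully open).
Only numpy, scipy, OpenCV 4.12 (cv2) and the standard library are available. Lean on these libraries where they do the work, as an engineer would, in place of code of your own. Each camera call takes 0.05 s, during which the arm holds its last target. There are 200 camera calls.

TASK

First lift every mini loaf cake out of the mould and stand it upright on the wooden serving board, cakes beside one another and well within the board's edges. Then put each biscuit stamp back in the storage case, knob up and flat on the floor of its own bay: the one whose card shows the outline of its foot at full size. Leave everything else on the table where it stands.

Things in the scene. Friction and masses are not known exactly. Their poses are not given: they have to be found in the camera images.
- cake0_mid (a point): Mini loaf cake, firm, 66 mm long (its x) x 40 mm wide (its y) x 50 mm tall (its z), brown with a dark crust on top; 130 g. This point is its centre, 25 mm above its underside. All cakes are alike. At the start each stands upright in a cavity of the mould and stands 32 mm proud of the mould's top. None if this start has no such cake.
- cake1_mid (a point): Mini loaf cake, firm, 66 mm long (its x) x 40 mm wide (its y) x 50 mm tall (its z), brown with a dark crust on top; 130 g. This point is its centre, 25 mm above its underside. All cakes are alike. At the start each stands upright in a cavity of the mould and stands 32 mm proud of the mould's top. None if this start has no such cake.
- cake2_mid (a point): Mini loaf cake, firm, 66 mm long (its x) x 40 mm wide (its y) x 50 mm tall (its z), brown with a dark crust on top; 130 g. This point is its centre, 25 mm above its underside. All cakes are alike. At the start each stands upright in a cavity of the mould and stands 32 mm proud of the mould's top. None if this start has no such cake.
- mould: Aluminium mini-loaf mould, fixed, 110 mm (x) x 236 mm (y) x 22 mm tall, with three open cavities in a row along its y at -78, 0 and +78 mm, each 72 mm (x) x 46 mm (y) and 18 mm deep. Origin: centre of its underside, on the table.
- board: Wooden serving board, fixed, 150 mm (x) x 260 mm (y) x 14 mm thick, flat top with no rim. Origin: centre of its underside, on the table, so its top is 14 mm above the origin.
- stamp_r40_mid (a point): Biscuit stamp with a round steel foot, 40 mm across and 12 mm thick, under an upright round wooden knob 26 mm across and 40 mm tall; 52 mm tall in all, about 160 g. This point is on the knob's axis, 26 mm above the underside; z points up the knob. It starts standing on the table. None if this start has no such stamp.
- stamp_r50_mid (a point): Biscuit stamp with a round steel foot, 50 mm across and 12 mm thick, under an upright round wooden knob 26 mm across and 40 mm tall; 52 mm tall in all, about 160 g. This point is on the knob's axis, 26 mm above the underside; z points up the knob. It starts standing on the table. None if this start has no such stamp.
- stamp_r60_mid (a point): Biscuit stamp with a round steel foot, 60 mm across and 12 mm thick, under an upright round wooden knob 26 mm across and 40 mm tall; 52 mm tall in all, about 160 g. This point is on the knob's axis, 26 mm above the underside; z points up the knob. It starts standing on the table. None if this start has no such stamp.
- stamp_s36_mid (a point): Biscuit stamp with a square steel foot, 36 x 36 mm and 12 mm thick, under an upright round wooden knob 26 mm across and 40 mm tall; 52 mm tall in all, about 160 g. This point is on the knob's axis, 26 mm above the underside; z points up the knob, x and y along the foot's sides. It starts standing on the table. None if this start has no such stamp.
- stamp_s44_mid (a point): Biscuit stamp with a square steel foot, 44 x 44 mm and 12 mm thick, under an upright round wooden knob 26 mm across and 40 mm tall; 52 mm tall in all, about 160 g. This point is on the knob's axis, 26 mm above the underside; z points up the knob, x and y along the foot's sides. It starts standing on the table. None if this start has no such stamp.
- case: Wooden storage case, fixed: five equal open bays in a row along its y (pitch 76 mm), each 70 x 70 mm inside with its floor 6 mm above the table and walls 12 mm high and 6 mm thick (their tops 18 mm above the table). On its +x side is a ledge, 6 mm high, with a white card opposite each bay; the black outline on a card shows, full size, the foot of the stamp that lives in that bay. Origin: on the table under the centre of the middle bay; x points from the bays to the cards.
- home_r40 (a point): Centre of the floor of the bay whose card shows the round outline 40 mm across: home of the round stamp of that size. The card's centre is 78 mm from it along +x; the axes are the case's.
- home_r50 (a point): Centre of the floor of the bay whose card shows the round outline 50 mm across: home of the round stamp of that size. The card's centre is 78 mm from it along +x; the axes are the case's.
- home_r60 (a point): Centre of the floor of the bay whose card shows the round outline 60 mm across: home of the round stamp of that size. The card's centre is 78 mm from it along +x; the axes are the case's.
- home_s36 (a point): Centre of the floor of the bay whose card shows the square outline 36 x 36 mm: home of the square stamp of that size. The card's centre is 78 mm from it along +x; the axes are the case's.
- home_s44 (a point): Centre of the floor of the bay whose card shows the square outline 44 x 44 mm: home of the square stamp of that size. The card's centre is 78 mm from it along +x; the axes are the case's.
- jar: Bystander: jam jar, 62 mm across, 85 mm tall. To be left alone. Origin at its underside.
- plate: Bystander: white plate, 150 mm across. To be left alone. Origin at its underside.
- shaker: Bystander: metal sugar shaker, 56 mm across, 80 mm tall. To be left alone. Origin at its underside.
- mug: Bystander: blue mug, 76 mm across, 85 mm tall. To be left alone. Origin at its underside.
- ring: Bystander: thin steel pastry ring, 64 mm across, 22 mm tall. To be left alone. Origin at its underside.
- spoon: Bystander: wooden spoon lying on the table. To be left alone. Origin at its underside.
- butter: Bystander: packet of butter, 60 x 100 x 35 mm. To be left alone. Origin at its underside.
Not all that is in view belongs to the job. What is shaped like the part that bears stamp_r50_mid but red or turquoise is not meant.

How it is judged:
By the outcome, as a careful person would: the job done as asked, in the order asked, and still so for the second after the job is handed in, with the robot touching nothing.
Of cake0, cake1, cake2 only 2 to 3 are there at a start; the rules pass over those that are not, and their reading is None.
Of stamp_r40, stamp_r50, stamp_r60, stamp_s36, stamp_s44 only 4 to 5 are there at a start; the rules pass over those that are not, and their reading is None.
At some moment in a run one of stamp_r40, stamp_r50, stamp_r60, stamp_s36, stamp_s44 may be knocked a few centimetres aside while the robot is not near it.
Once in a run the grip may slacken for a moment while it holds something.
It also fails if it takes over 210 s, if anything falls off the work surface, if the arm or the gripper's body presses on something with over 40 N, if the wrist force passes 120 N, or if a joint passes its speed limit or range.

## Working session

There is one attempt and no reset: what is moved stays moved. The work goes in short steps, Python scripts to look and compute and a shell command to move; the robot and the scene stay as the last step left them, time stands still between calls to the robot, and variables do not carry over. Pictures are saved under pics/ and viewed, about 12 in all and at most 16, crops included, and the job is handed in when it is done.

```bash
mkdir -p pics
cat > h.py <<'E'
import numpy as np, cv2
from workcell import robot, cams
def grab(n):
    return cams.get_image(n)
def save(im,f): cv2.imwrite('pics/'+f+'.png',cv2.cvtColor(im,cv2.COLOR_RGB2BGR))
def cam(d):
    R,_=cv2.Rodrigues(np.array(d['rvec'],float)); t=np.array(d['tvec'],float).reshape(3)
    K=np.array([[d['fx'],0,d['cx']],[0,d['fy'],d['cy']],[0,0,1.]]); return K,R,t
def back(d,uv,z):
    K,R,t=cam(d); uv=np.atleast_2d(np.array(uv,float))
    r=(R.T@np.linalg.inv(K)@np.c_[uv,np.ones(len(uv))].T).T; c=-R.T@t
    return c+r*((z-c[2])/r[:,2])[:,None]
def proj(d,P):
    K,R,t=cam(d); p=(K@(R@np.atleast_2d(np.array(P,float)).T+t[:,None])).T; return p[:,:2]/p[:,2:]
E
python3 - <<'E'
from h import *
print(robot.read_state())
for n in ['scene','side','wrist']:
    d=grab(n); save(d['image'],n+'0'); K,R,t=cam(d); print(n,d['fx'],d['cx'],d['cy'],-R.T@t, R[2])
E
```

```text
{'t': 0.0, 'joints': array([ 1.11490229e+00,  1.59066807e-01,  1.59826973e+00, -4.52952942e-06,
        1.38622274e+00, -2.10127608e-01]), 'dq': array([ 0.00182893, -0.00065698,  0.00098451,  0.0005631 ,  0.00154587,
       -0.0006003 ]), 'tau': array([ 2.67265250e-04, -3.96006989e+01, -3.31424475e+01, -2.10674402e-04,
        8.32558901e-03,  3.46063939e-05]), 'eef_pos': array([0.13962992, 0.55709085, 0.20258822]), 'ee_rot': array([ 2.93372829,  1.5688297 , -2.02442629]), 'ft_force': array([-0.20532363,  0.03871321, -0.53735575]), 'wrist_torque': array([ 0.06166458, -0.04440133,  0.06302594]), 'width': 0.998518299281601}
scene 464.89638597113066 280.91727526762344 209.48809383922924 [ 0.82070243 -0.51784609  1.1364336 ] [-0.27010177  0.43065313 -0.86115208]
side 462.4091221016724 280.4450075666927 207.09402262706354 [0.36960404 1.20543789 1.05776899] [ 0.06765321 -0.75413026 -0.65323089]
wrist 289.12549399603216 276.19942716836584 205.1877839389524 [0.0659167  0.57577001 0.37280971] [ 0.28363186 -0.0726983  -0.95617358]
```

View pics/scene0.png

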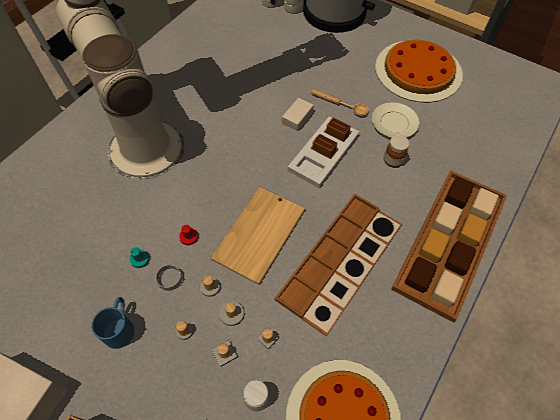

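View pics/side0.png

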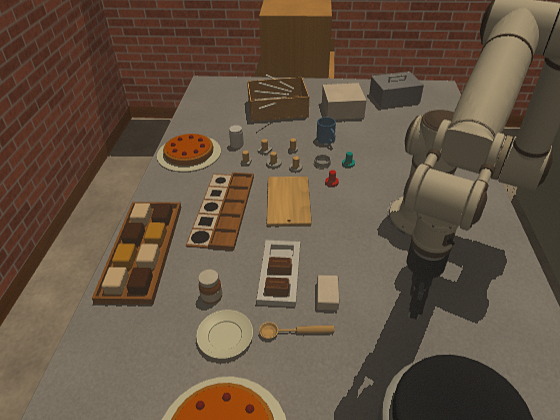

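The scene shows two cakes in the mould (325,146; 338,129), a board at (258,235), a five-bay case with cards at (340,265), and five plain stamps around (182–268, 283–352). The red and turquoise decoys are at (188,234) and (138,257). The side view agrees.

```bash
cat > m.py <<'E'
from h import *
import sys
D={n:grab(n) for n in ['scene','side']}
for tgt,z in [('cake0_mid',.04),('mould',.022),('board',.014),('case',.01),('stamp_r40_mid',.026),('stamp_r50_mid',.026),('stamp_r60_mid',.026),('stamp_s36_mid',.026),('stamp_s44_mid',.026)]:
    for n in D:
        for r in cams.cut_out(n,tgt)[:6]:
            if r['conf']<.3: continue
            m=r['pixels']; v,u=np.nonzero(m); c=(u.mean(),v.mean())
            s=f"{tgt} {n} {r['conf']:.2f} px {np.round(c)} xy {np.round(back(D[n],c,z)[0,:2],3)}"
            if tgt in('mould','board','case'):
                P=back(D[n],np.c_[u,v],z)[:,:2]
                (cc,wh,a)=cv2.minAreaRect((P*1000).astype(np.float32)); s+=f" rect {np.round(cc)} {np.round(wh)} {a:.1f}"
            print(s)
E
python3 m.py
```

```text
mould scene 0.57 px [318. 158.] xy [0.467 0.25 ] rect [463. 284.] [113. 249.] 0.3
mould side 0.73 px [279. 272.] xy [0.459 0.303] rect [460. 299.] [255. 114.] 89.4
mould side 0.57 px [326. 130.] xy [ 0.323 -0.498] rect [ 323. -504.] [211.  78.] 89.2
board scene 0.64 px [257. 235.] xy [ 0.46  -0.059] rect [457. -51.] [152. 260.] 4.7
board side 0.92 px [288. 202.] xy [ 0.453 -0.03 ] rect [454. -42.] [148. 266.] 4.8
case scene 0.78 px [328. 260.] xy [ 0.657 -0.014] rect [682.   7.] [400. 163.] 87.8
case scene 0.70 px [255. 395.] xy [ 0.689 -0.396] rect [ 689. -396.] [57. 64.] 35.8
case side 0.85 px [231. 213.] xy [0.646 0.035] rect [646.  13.] [414. 149.] 78.0
case side 0.44 px [224. 334.] xy [0.588 0.515] rect [589. 512.] [149. 147.] 3.8
stamp_r40_mid scene 0.67 px [183. 330.] xy [ 0.462 -0.373]
stamp_r40_mid side 0.57 px [293. 147.] xy [ 0.456 -0.361]
stamp_r50_mid scene 0.88 px [138. 257.] xy [ 0.244 -0.29 ]
stamp_r50_mid scene 0.86 px [187. 235.] xy [ 0.308 -0.17 ]
stamp_r50_mid scene 0.54 px [209. 286.] xy [ 0.445 -0.251]
stamp_r50_mid side 0.63 px [296. 166.] xy [ 0.437 -0.23 ]
stamp_r50_mid side 0.57 px [348. 160.] xy [ 0.236 -0.276]
stamp_r50_mid side 0.45 px [332. 180.] xy [ 0.301 -0.149]
stamp_r60_mid scene 0.85 px [231. 313.] xy [ 0.533 -0.277]
stamp_r60_mid side 0.66 px [273. 161.] xy [ 0.525 -0.255]
stamp_s36_mid scene 0.79 px [267. 338.] xy [ 0.641 -0.279]
stamp_s36_mid side 0.72 px [231. 213.] xy [0.642 0.052]
stamp_s36_mid side 0.61 px [246. 159.] xy [ 0.634 -0.265]
stamp_s44_mid scene 0.91 px [224. 353.] xy [ 0.577 -0.363]
stamp_s44_mid scene 0.56 px [257. 235.] xy [ 0.463 -0.064]
stamp_s44_mid side 0.57 px [264. 148.] xy [ 0.569 -0.344]
stamp_s44_mid side 0.47 px [236. 136.] xy [ 0.696 -0.424]
```

Run:
```python
import cv2
a=cv2.imread('pics/scene0.png')
cv2.imwrite('pics/c1.png',cv2.resize(a[180:390,120:400],None,fx=2.85,fy=2.85,interpolation=cv2.INTER_CUBIC))
```

```text
(no output)
```

View pics/c1.png

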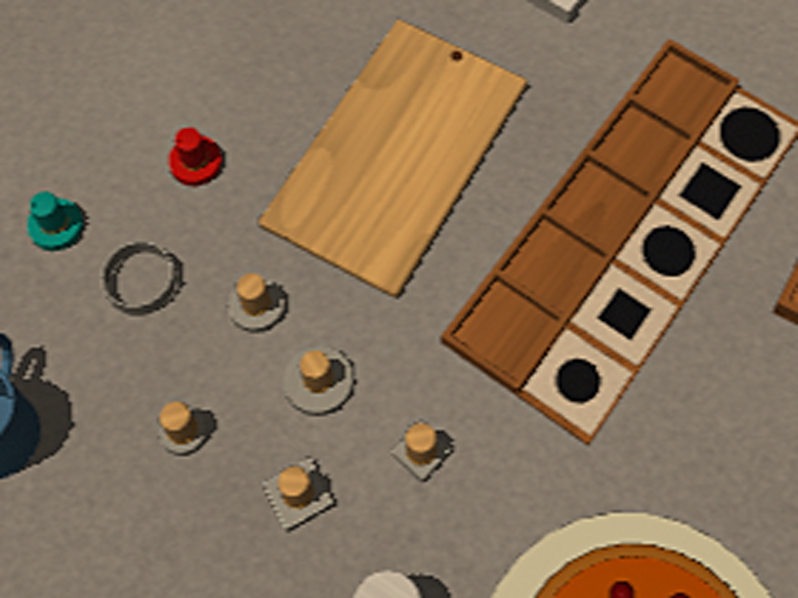

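The cards from far (+y) to near read: round large, square large, round medium, square small, round small. The networks' stamp labels match what I see. Next I'll measure the case and the cakes.

Run:
```python
from h import *
d=grab('scene'); e=grab('side')
def blobs(d,box,thr,z,amin):
    g=d['image'].max(2).astype(int); l,t,r,b=box; m=np.zeros(g.shape,np.uint8); m[t:b,l:r]=(g[t:b,l:r]<thr)
    n,lab,st,ce=cv2.connectedComponentsWithStats(m)
    for i in range(1,n):
        if st[i,4]>=amin:
            v,u=np.nonzero(lab==i); P=back(d,np.c_[u,v],z)[:,:2]*1000
            print(np.round(ce[i]),st[i,4],np.round(P.mean(0),1),[np.round(x,1) for x in cv2.minAreaRect(P.astype(np.float32))])
print('cards scene');blobs(d,(305,205,402,335),40,.006,40)
print('cards side');blobs(e,(180,170,235,250),40,.006,30)
print('cakes scene');blobs(d,(300,110,362,165),75,.054,40)
print('cakes side');blobs(e,(258,240,300,303),75,.054,40)
# mould corners by top white color
for n,x,box in (('scene',d,(280,105,365,195)),('side',e,(250,235,305,310))):
    l,t,r,b=box; im=x['image'].astype(int); m=np.zeros(im.shape[:2],bool); s=im[t:b,l:r]; m[t:b,l:r]=(s.min(2)>150)
    v,u=np.nonzero(m); P=back(x,np.c_[u,v],.022)[:,:2]*1000; print(n,len(u),cv2.minAreaRect(P.astype(np.float32)))
a=np.hstack([cv2.resize(d['image'][100:200,270:400],None,fx=3,fy=3),cv2.resize(e['image'][230:330,180:310],None,fx=3,fy=3)]);save(a,'m1')
```

```text
cards scene
[383. 227.] 289 [730.5 158.6] [array([730.2, 158.9]), array([54. , 53.6]), np.float64(33.8)]
[369. 247.] 213 [727.8  82.6] [array([727.6,  82.9]), array([41.9, 40.8]), np.float64(87.4)]
[354. 268.] 238 [724.8   6.5] [array([724.6,   6.5]), array([47.1, 44.7]), np.float64(78.0)]
[339. 290.] 165 [721.2 -69.9] [array([721.1, -69.6]), array([33.7, 33. ]), np.float64(87.5)]
[323. 313.] 172 [ 718.  -145.6] [array([ 717.7, -145.3]), array([32.6, 36.4]), np.float64(31.2)]
cards side
cakes scene
[306. 118.] 107 [367.2 337.2] [array([367.1, 334.9]), array([16.4, 88.8]), np.float64(1.2)]
[338. 130.] 303 [471.1 351.2] [array([470.5, 354.5]), array([73.7, 63. ]), np.float64(0.3)]
[325. 141.] 131 [460.7 291.7] [array([461.4, 291.6]), array([59.1, 29.6]), np.float64(0.5)]
[347. 149.] 79 [529.9 302.9] [array([530.4, 303.4]), array([133.1,   6.7]), np.float64(89.8)]
[324. 150.] 176 [476.2 262.2] [array([470.4, 272.3]), array([72.3, 51.3]), np.float64(1.1)]
cakes side
[279. 270.] 190 [458.  324.3] [array([457.1, 318.5]), array([69.1, 38.1]), np.float64(3.5)]
[276. 292.] 213 [458.8 401.3] [array([459.2, 395.3]), array([71.2, 41.9]), np.float64(3.6)]
scene 881 ((460.39337158203125, 291.9455871582031), (233.86436462402344, 106.54192352294922), 89.64385986328125)
side 20 ((459.1294860839844, 315.4772644042969), (159.81475830078125, 77.12020111083984), 89.00765228271484)
```

View pics/m1.png

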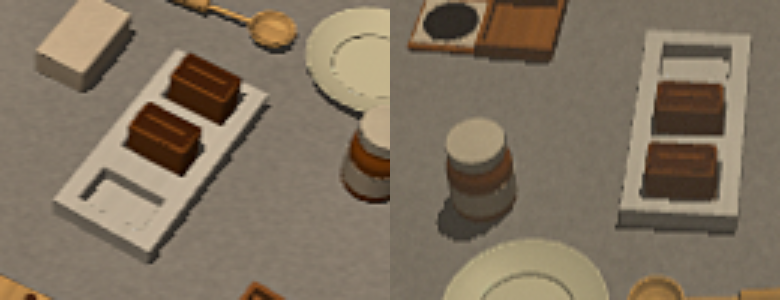

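```bash
cat >> h.py <<'E'
from scipy.spatial.transform import Rotation as Ro
def go(x,y,z,yaw=None):
    """mm, deg of the jaw axis; prints shift and turn from the pose now"""
    s=robot.read_state(); p=s['eef_pos']*1000; R=Ro.from_euler('xyz',s['ee_rot']).as_matrix()
    j=R[:,2]; cur=np.degrees(np.arctan2(j[1],j[0])); print('t %.1f'%s['t'],'tcp',np.round(p,1),'jaw %.1f'%cur,'w %.3f'%s['width'],'j6 %.2f'%s['joints'][5],'F',np.round(s['ft_force'],1))
    if yaw is None: yaw=cur
    dy=(yaw-cur+90)%180-90; a=np.radians(cur+dy); zc=np.array([np.cos(a),np.sin(a),0]); xc=np.array([0,0,-1.]); T=np.c_[xc,np.cross(zc,xc),zc]
    for alt in (0,1):
        rv=Ro.from_matrix((T if not alt else T@np.diag([1,-1,-1]))@R.T).as_rotvec(); print('shift',np.round(np.array([x,y,z])-p,1),'turn',np.round(rv,3))
E
python3 -c "
from h import *
go(460,370,150,90)"
```

```text
t 1.2 tcp [139.9 557.7 203.6] jaw 75.9 w 1.002 j6 -0.21 F [ 0.   0.4 -0. ]
shift [ 320.1 -187.7  -53.6] turn [ 0.    -0.     0.246]
shift [ 320.1 -187.7  -53.6] turn [-0.    -0.    -2.896]
```

```bash
python3 -m handwheel '[[65,320,-188,-40,0,0,0.246],[65,320,-188,-40,0,0,0.246],[65,320,-188,-40,0,0,0.246],[65,320,-188,-40,0,0,0.246],[65,320,-188,-40,0,0,0.246],[65,320,-188,-40,0,0,0.246],[65,320,-188,-40,0,0,0.246],[65,320,-188,-40,0,0,0.246],[65,320,-188,-40,0,0,0.246],[65,320,-188,-40,0,0,0.246],[65,320,-188,-40,0,0,0.246],[65,320,-188,-40,0,0,0.246]]' 40
python3 - <<'E'
from h import *
d=grab('wrist'); im=d['image'].copy()
def box(cx,cy,lx,ly,z,c):
    P=[(cx+sx*lx/2,cy+sy*ly/2,z) for sx,sy in((-1,-1),(1,-1),(1,1),(-1,1))]
    cv2.polylines(im,[np.round(proj(d,np.array(P)/1000)).astype(int)],True,c)
box(460,370,66,40,54,(0,255,0));box(460,292,66,40,54,(0,255,0));box(460,292,110,236,22,(255,0,0))
save(im,'w1'); go(460,370,26,90)
E
```

```text
t: 2.25
eef_pos: [0.4596, 0.3698, 0.1635]
ee_rot: [1.313, 1.57, 2.883]
ft_force: [-0.4, -0.0, 0.2]
width: 0.762
t 2.3 tcp [459.  370.4 163.6] jaw 90.1 w 0.763 j6 -1.10 F [-0.4  0.6 -0.9]
shift [   1.    -0.4 -137.6] turn [-0.    -0.001 -0.001]
shift [   1.    -0.4 -137.6] turn [ 1.000e-03 -0.000e+00  3.141e+00]
```

View pics/w1.png

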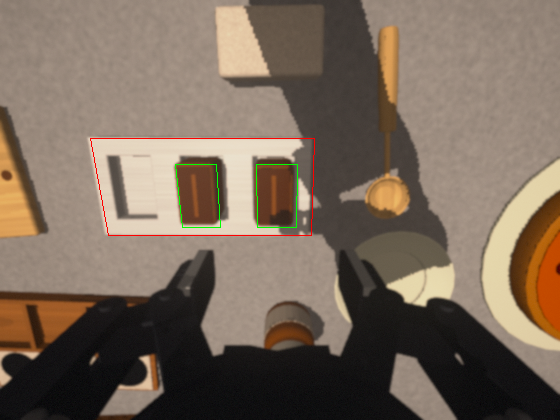

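The overlay fits the mould and the cakes to within about 2 mm. The far cake is at (277,191) px and the middle one at (199,190). I'll grasp the far one first.

```bash
python3 -m handwheel '[[65,1,0,-60,0,0,0],[65,1,0,-100,0,0,0],[65,1,0,-120,0,0,0],[65,1,0,-137,0,0,0],[65,1,0,-137,0,0,0],[30,1,0,-137,0,0,0],[30,1,0,-137,0,0,0],[30,1,0,-137,0,0,0],[30,1,0,-137,0,0,0],[30,1,0,-137,0,0,0],[30,1,0,-137,0,0,0],[30,1,0,-137,0,0,0]]' 40
python3 -m handwheel '[[30,0,0,0,0,0,0],[30,0,0,0,0,0,0],[30,0,0,15,0,0,0],[30,0,0,30,0,0,0],[30,0,0,60,0,0,0],[30,0,0,100,0,0,0],[30,0,0,140,0,0,0],[30,0,0,140,0,0,0]]' 40
python3 -c "
from h import *
import math
c,s=math.cos(math.radians(4.7)),math.sin(math.radians(4.7))
for k in(50,-50): print(456-s*k,-47+c*k)
go(452,3,120,94.7)"
```

```text
t: 3.3
eef_pos: [0.4612, 0.3698, 0.0271]
ee_rot: [-1.066, 1.57, 0.505]
ft_force: [-0.1, -0.0, 0.6]
width: 0.353
t: 3.97
eef_pos: [0.4658, 0.3723, 0.1765]
ee_rot: [-1.098, 1.555, 0.473]
ft_force: [1.3, 1.1, 1.5]
width: 0.348
451.90307456849797 2.8318693409018323
460.09692543150203 -96.83186934090183
t 4.0 tcp [465.8 372.3 176.5] jaw 90.0 w 0.348 j6 -1.10 F [1.3 1.1 1.5]
shift [ -13.8 -369.3  -56.5] turn [-0.008  0.014  0.082]
shift [ -13.8 -369.3  -56.5] turn [ 0.021  0.012 -3.06 ]
```

Run:
```python
from h import *
d=grab('wrist'); e=grab('side'); save(np.vstack([d['image'][100:400,:],cv2.resize(e['image'][200:320,200:424],(560,300))]),'w2'); go(460,370,26,90)
```

```text
t 4.1 tcp [462.4 370.4 169.1] jaw 90.0 w 0.351 j6 -1.10 F [-0.2  0.5 -0.7]
shift [  -2.4   -0.4 -143.1] turn [-0.002  0.005 -0.   ]
shift [  -2.4   -0.4 -143.1] turn [-0.007 -0.004  3.141]
```

View pics/w2.png

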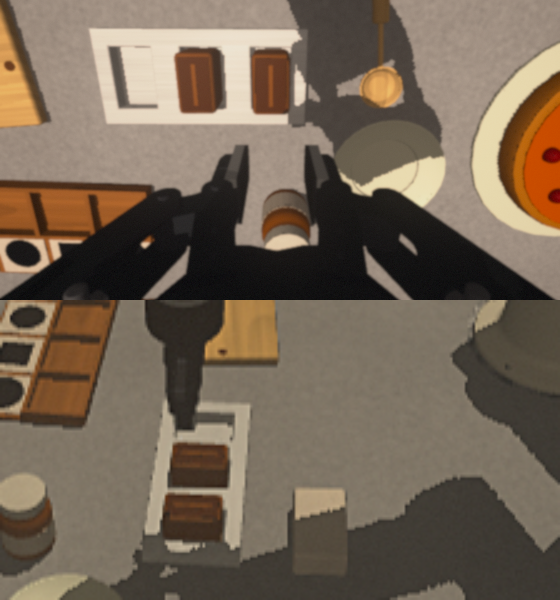

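```bash
python3 -m handwheel '[[65,-2,0,-60,0,0,0],[65,-2,0,-100,0,0,0],[65,-2,0,-120,0,0,0],[65,-2,0,-142,0,0,0],[65,-2,0,-142,0,0,0],[65,-2,0,-142,0,0,0],[65,-2,0,-142,0,0,0]]' 40
python3 - <<'E'
from h import *
d=grab('wrist'); e=grab('side'); f=grab('scene'); s=robot.read_state()
for x in(d,e,f): cv2.circle(x['image'],tuple(np.round(proj(x,s['eef_pos'])[0]).astype(int)),2,(0,255,0),-1)
go(460,370,26,90)
a=np.hstack([cv2.resize(e['image'][220:320,220:340],(400,333)),cv2.resize(f['image'][80:180,280:400],(400,333))])
save(np.vstack([a,cv2.resize(d['image'][150:350,140:420],(800,266))]),'w3')
E
```

```text
t: 4.65
eef_pos: [0.4597, 0.3701, 0.0256]
ee_rot: [-1.101, 1.569, 0.47]
ft_force: [-0.1, 0.1, 0.4]
width: 0.76
t 4.8 tcp [460.6 370.6  26.9] jaw 90.0 w 0.760 j6 -1.10 F [ 0.4 -0.7  0.4]
shift [-0.6 -0.6 -0.9] turn [-0.002  0.004 -0.   ]
shift [-0.6 -0.6 -0.9] turn [-6.000e-03 -3.000e-03  3.141e+00]
```

View pics/w3.png

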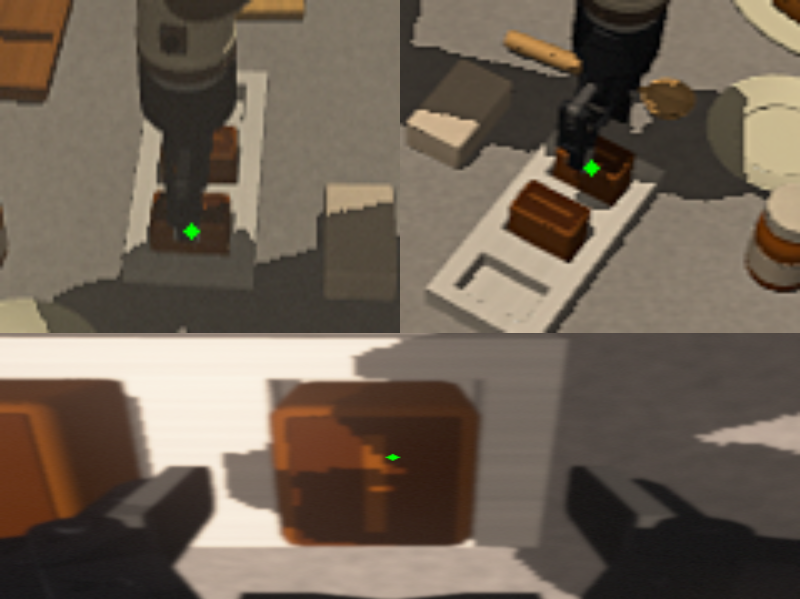

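The fingers straddle the cake properly (green TCP dot on the cake), so the position is right. I'll close fully this time, harder, and check the width.

```bash
python3 -m handwheel '[[0,0,0,-1,0,0,0],[0,0,0,-1,0,0,0],[0,0,0,-1,0,0,0],[0,0,0,-1,0,0,0],[0,0,0,-1,0,0,0],[0,0,0,-1,0,0,0],[0,0,0,-1,0,0,0],[0,0,0,-1,0,0,0],[0,0,0,-1,0,0,0]]' 60
python3 -m handwheel '[[0,0,0,5,0,0,0],[0,0,0,15,0,0,0],[0,0,0,30,0,0,0],[0,0,0,50,0,0,0],[0,0,0,50,0,0,0],[0,0,0,50,0,0,0]]' 60
```

```text
t: 5.55
eef_pos: [0.4624, 0.3773, 0.0307]
ee_rot: [-0.576, 1.554, 0.995]
ft_force: [-6.1, 16.5, 21.6]
width: 0.006
t: 6.05
eef_pos: [0.4599, 0.3699, 0.0748]
ee_rot: [-1.196, 1.568, 0.375]
ft_force: [-0.8, -0.7, -0.7]
width: -0.002
```

```bash
python3 -m handwheel '[[0,0,0,40,0,0,0],[0,0,0,80,0,0,0],[0,0,0,80,0,0,0],[0,0,0,80,0,0,0],[0,0,0,80,0,0,0]]' 60
python3 - <<'E'
from h import *
D=[grab(n) for n in('side','scene','wrist')]; s=robot.read_state(); go(460,370,26,90)
out=[]
for x in D:
    u,v=np.round(proj(x,s['eef_pos'])[0]).astype(int); print(u,v)
    c=x['image'][max(v-50,0):v+50,u-40:u+40]; im=cv2.resize(c,(264*1,330)); 
    uv=(40*264//80+1,min(v,50)*330//100+1); cv2.circle(im,uv,2,(0,255,0),-1); out.append(im)
for n in('cake0_mid','cake1_mid'):
    for c in('side','scene','wrist'): print(n,c,[(round(r['conf'],2),r['rect']) for r in cams.cut_out(c,n)[:3]])
save(np.hstack(out),'w4')
E
```

```text
t: 6.47
eef_pos: [0.4582, 0.3691, 0.1521]
ee_rot: [2.097, 1.568, -2.615]
ft_force: [-0.6, -0.8, -0.6]
width: -0.004
t 6.6 tcp [457.6 368.9 151.1] jaw 90.0 w -0.004 j6 -1.10 F [ 0.2  0.1 -0.2]
shift [   2.4    1.1 -125.1] turn [ 0.002 -0.004 -0.   ]
shift [   2.4    1.1 -125.1] turn [6.000e-03 3.000e-03 3.141e+00]
277 259
341 102
276 241
cake0_mid side []
cake0_mid scene []
cake0_mid wrist []
cake1_mid side [(0.77, [265.1, 256.3, 294.6, 272.1])]
cake1_mid scene [(0.72, [311.0, 134.7, 338.5, 158.3])]
cake1_mid wrist [(0.56, [175.4, 162.1, 224.0, 232.8])]
```

View pics/w4.png

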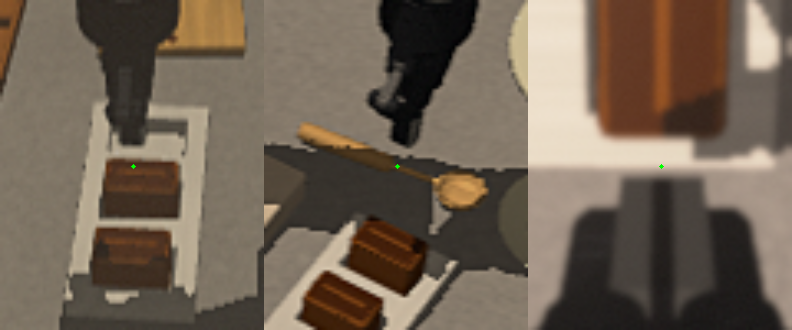

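Run:
```python
from h import *
d=grab('side');e=grab('scene');w=grab('wrist')
def P(x): K,R,t=cam(x); return K@np.c_[R,t]
def tri(L):
    A=[]
    for x,u,v in L:
        p=P(x); A+=[u*p[2]-p[0],v*p[2]-p[1]]
    X=np.linalg.svd(np.array([a/np.linalg.norm(a) for a in A]))[2][-1]; return X[:3]/X[3]*1000
a=tri([(d,277.3,252),(e,343.7,96)]);print(a)
b=tri([(d,277.3,252),(e,343.7,96),(w,276,245)]);print(b)
for x in(d,e,w): print(proj(x,a/1000),proj(x,b/1000), proj(x,[.458,.369,.175]))
```

```text
[458.69398669 368.98368287 176.13718483]
[456.49736368 369.42962529 174.36277323]
[[276.05998512 252.23637408]] [[276.89496706 252.86529114]] [[276.3325811  252.55292392]]
[[342.46113757  95.62715742]] [[341.77979225  95.66115806]] [[342.19774769  95.81229858]]
[[274.6279801  257.22969539]] [[275.42662486 252.28459808]] [[274.66655174 255.1930774 ]]
```

Triangulation puts the real closed fingertips at z ≈ 175 mm while the reported TCP is at 151, so the tips sit about 24 mm higher than reported. That explains why the fingers closed above the cake. I'll go lower in steps and watch the force.

```bash
python3 -m handwheel '[[65,2,1,0,0,0,0],[65,2,1,-30,0,0,0],[65,2,1,-65,0,0,0],[65,2,1,-95,0,0,0],[65,2,1,-120,0,0,0],[65,2,1,-130,0,0,0],[65,2,1,-138,0,0,0],[65,2,1,-144,0,0,0],[65,2,1,-147,0,0,0],[65,2,1,-147,0,0,0],[65,2,1,-147,0,0,0]]' 60
python3 -m handwheel '[[0,0,0,0,0,0,0],[0,0,0,0,0,0,0],[0,0,0,0,0,0,0],[0,0,0,0,0,0,0],[0,0,0,0,0,0,0],[0,0,0,0,0,0,0],[0,0,0,0,0,0,0]]' 60
```

```text
t: 7.98
eef_pos: [0.4619, 0.3712, 0.0079]
ee_rot: [-1.108, 1.569, 0.463]
ft_force: [0.3, 0.4, 0.5]
width: 0.764
t: 8.57
eef_pos: [0.4618, 0.3699, 0.0079]
ee_rot: [-2.474, 1.569, -0.903]
ft_force: [-0.5, -5.7, 6.2]
width: 0.453
```

```bash
python3 -m handwheel '[[60,0,0,0,0,0,0],[60,0,0,0,0,0,0],[60,0,0,-3,0,0,0],[60,0,0,-6,0,0,0],[60,0,0,-6,0,0,0],[0,0,0,-6,0,0,0],[0,0,0,-6,0,0,0],[0,0,0,-6,0,0,0],[0,0,0,-6,0,0,0],[0,0,0,-6,0,0,0],[0,0,0,-6,0,0,0]]' 60
python3 -m handwheel '[[0,0,0,5,0,0,0],[0,0,0,15,0,0,0],[0,0,0,30,0,0,0],[0,0,0,60,0,0,0],[0,0,0,100,0,0,0],[0,0,0,120,0,0,0],[0,0,0,120,0,0,0],[0,0,0,120,0,0,0]]' 60
python3 -c "
from h import *
go(452,3,100,94.7)"
```

```text
t: 9.48
eef_pos: [0.4609, 0.3699, 0.0007]
ee_rot: [2.887, 1.569, -1.825]
ft_force: [-0.1, -5.3, 2.9]
width: 0.456
t: 10.15
eef_pos: [0.4621, 0.3719, 0.123]
ee_rot: [-0.949, 1.566, 0.623]
ft_force: [-0.0, -0.1, -1.8]
width: 0.456
t 10.2 tcp [462.1 371.9 123. ] jaw 90.0 w 0.456 j6 -1.10 F [-0.  -0.1 -1.8]
shift [ -10.1 -368.9  -23. ] turn [-0.003  0.004  0.082]
shift [ -10.1 -368.9  -23. ] turn [ 0.006  0.005 -3.06 ]
```

```bash
python3 -m handwheel '[[0,-5,-35,0,0,0,0.04],[0,-10,-70,0,0,0,0.082],[0,-10,-110,0,0,0,0.082],[0,-10,-150,0,0,0,0.082],[0,-10,-190,0,0,0,0.082],[0,-10,-230,0,0,0,0.082],[0,-10,-270,0,0,0,0.082],[0,-10,-310,0,0,0,0.082],[0,-10,-345,0,0,0,0.082],[0,-10,-369,0,0,0,0.082],[0,-10,-369,0,0,0,0.082],[0,-10,-369,0,0,0,0.082]]' 60
python3 -m handwheel '[[0,0,0,-40,0,0,0],[0,0,0,-75,0,0,0],[0,0,0,-95,0,0,0],[0,0,0,-104,0,0,0],[0,0,0,-108,0,0,0],[0,0,0,-110,0,0,0],[0,0,0,-110,0,0,0],[0,0,0,-110,0,0,0]]' 60
```

```text
t: 11.15
eef_pos: [0.4498, 0.0014, 0.1191]
ee_rot: [0.981, 1.568, 2.631]
ft_force: [-0.4, -0.2, -1.5]
width: 0.455
t: 11.82
eef_pos: [0.4522, 0.0018, 0.0117]
ee_rot: [-1.892, 1.568, -0.238]
ft_force: [0.2, -0.5, -0.8]
width: 0.458
```

```bash
python3 -m handwheel '[[0,0,0,-1,0,0,0],[0,0,0,-2,0,0,0],[0,0,0,-2,0,0,0],[60,0,0,-1,0,0,0],[60,0,0,-1,0,0,0],[60,0,0,-1,0,0,0],[60,0,0,10,0,0,0],[60,0,0,40,0,0,0],[60,0,0,80,0,0,0],[60,0,0,110,0,0,0],[60,0,0,110,0,0,0]]' 60
python3 -c "
from h import *
go(460.5,292,120,90)"
```

```text
t: 12.73
eef_pos: [0.4558, 0.0004, 0.1274]
ee_rot: [-1.919, 1.558, -0.266]
ft_force: [1.2, -0.0, 0.2]
width: 0.704
t 12.7 tcp [4.558e+02 4.000e-01 1.274e+02] jaw 94.7 w 0.704 j6 -1.92 F [ 1.2 -0.   0.2]
shift [  4.7 291.6  -7.4] turn [ 0.004  0.012 -0.082]
shift [  4.7 291.6  -7.4] turn [-0.019  0.006  3.059]
```

```bash
python3 -m handwheel '[[60,8,35,0,0,0,0],[60,8,75,0,0,0,-0.04],[60,8,115,0,0,0,-0.082],[60,8,155,0,0,0,-0.082],[60,8,195,0,0,0,-0.082],[60,8,235,0,0,0,-0.082],[60,8,270,0,0,0,-0.082],[60,8,290,0,0,0,-0.082],[60,8,290,0,0,0,-0.082],[60,8,290,0,0,0,-0.082]]' 60
python3 -c "
from h import *
d=grab('side');save(d['image'][130:330,180:360],'s5')
go(460.5,292,0.7,90)
for r in cams.cut_out('side','cake1_mid'): print(r['conf'],r['rect'])"
```

```text
t: 13.57
eef_pos: [0.4584, 0.2922, 0.1199]
ee_rot: [2.273, 1.57, -2.437]
ft_force: [-0.1, -0.5, -0.1]
width: 0.705
t 13.6 tcp [458.6 291.3 120. ] jaw 90.0 w 0.704 j6 -1.23 F [-0.2 -1.  -0.4]
shift [   1.9    0.7 -119.3] turn [ 0.001 -0.001 -0.001]
shift [   1.9    0.7 -119.3] turn [1.000e-03 1.000e-03 3.141e+00]
0.89 [268.6, 254.3, 292.8, 275.9]
0.69 [261.9, 324.5, 335.4, 337.7]
```

```bash
python3 -m handwheel '[[60,2,1,-40,0,0,0],[60,2,1,-75,0,0,0],[60,2,1,-100,0,0,0],[60,2,1,-112,0,0,0],[60,2,1,-119,0,0,0],[60,2,1,-119,0,0,0],[60,2,1,-119,0,0,0],[0,2,1,-119,0,0,0],[0,2,1,-119,0,0,0],[0,2,1,-119,0,0,0],[0,2,1,-119,0,0,0],[0,2,1,-119,0,0,0]]' 60
python3 -m handwheel '[[0,0,0,0,0,0,0],[0,0,0,0,0,0,0],[0,0,0,5,0,0,0],[0,0,0,15,0,0,0],[0,0,0,30,0,0,0],[0,0,0,60,0,0,0],[0,0,0,100,0,0,0],[0,0,0,120,0,0,0],[0,0,0,120,0,0,0],[0,0,0,120,0,0,0]]' 60
python3 -c "
from h import *
go(459,-92,120,94.7)"
```

```text
t: 14.67
eef_pos: [0.4628, 0.2919, 0.0039]
ee_rot: [-2.021, 1.567, -0.449]
ft_force: [-1.5, -7.0, 7.0]
width: 0.461
t: 15.5
eef_pos: [0.4622, 0.2936, 0.1241]
ee_rot: [-1.107, 1.566, 0.464]
ft_force: [0.2, -0.2, -2.1]
width: 0.459
t 15.5 tcp [462.2 293.6 124.1] jaw 90.0 w 0.459 j6 -1.23 F [ 0.2 -0.2 -2.1]
shift [  -3.2 -385.6   -4.1] turn [-0.002  0.004  0.081]
shift [  -3.2 -385.6   -4.1] turn [ 0.007  0.004 -3.06 ]
```

```bash
python3 -m handwheel '[[0,-1,-35,0,0,0,0],[0,-3,-75,0,0,0,0.04],[0,-3,-115,0,0,0,0.081],[0,-3,-155,0,0,0,0.081],[0,-3,-195,0,0,0,0.081],[0,-3,-235,0,0,0,0.081],[0,-3,-275,0,0,0,0.081],[0,-3,-315,0,0,0,0.081],[0,-3,-355,0,0,0,0.081],[0,-3,-380,0,0,0,0.081],[0,-3,-385,0,0,0,0.081],[0,-3,-385,0,0,0,0.081]]' 60
python3 -m handwheel '[[0,0,0,-40,0,0,0],[0,0,0,-75,0,0,0],[0,0,0,-95,0,0,0],[0,0,0,-103,0,0,0],[0,0,0,-108,0,0,0],[0,0,0,-108,0,0,0],[0,0,0,-108,0,0,0]]' 60
```

```text
t: 16.5
eef_pos: [0.4569, -0.0931, 0.1202]
ee_rot: [0.913, 1.568, 2.562]
ft_force: [0.5, 1.0, -1.9]
width: 0.459
t: 17.08
eef_pos: [0.4586, -0.0913, 0.0144]
ee_rot: [-1.708, 1.57, -0.054]
ft_force: [-0.1, 0.1, -1.8]
width: 0.452
```

```bash
python3 -m handwheel '[[0,0,0,-1,0,0,0],[0,0,0,-2,0,0,0],[0,0,0,-3,0,0,0],[0,0,0,-3,0,0,0]]' 60; python3 -m handwheel '[[60,0,0,0,0,0,0],[60,0,0,0,0,0,0],[60,0,0,0,0,0,0],[60,0,0,10,0,0,0],[60,0,0,40,0,0,0],[60,0,0,80,0,0,0],[60,0,0,120,0,0,0],[60,0,0,150,0,0,0],[60,0,0,150,0,0,0],[60,0,0,150,0,0,0]]' 60
cat > st.py <<'E'
from h import *
D={n:grab(n) for n in('scene','side')}
# knob top disk (z 52): mask centroid as fixed reference + knob colour centroid
for t in('r40','r50','r60','s36','s44'):
    for n in D:
        for r in cams.cut_out(n,'stamp_%s_mid'%t)[:4]:
            if r['conf']<.35: continue
            m=r['pixels']; im=D[n]['image'].astype(int); v,u=np.nonzero(m)
            if len(u)>900: continue
            k=m&(im[...,0]>im[...,2]*1.6)&(im[...,0]>110); kv,ku=np.nonzero(k)
            if len(ku)<8: continue
            print(t,n,round(r['conf'],2),'mask',np.round(back(D[n],(u.mean(),v.mean()),.018)[0,:2]*1000),'knob',len(ku),np.round(back(D[n],(ku.mean(),kv.mean()),.035)[0,:2]*1000), 'px',np.round([u.mean(),v.mean()]),'rgb',im[k].mean(0).astype(int))
E
python3 st.py
python3 - <<'E'
from h import *
d=grab('scene'); e=grab('side'); go(460,-373,100)
save(np.hstack([cv2.resize(d['image'][170:370,160:340],(400,444)),cv2.resize(e['image'][130:310,220:382],(400,444))]),'s6')
E
```

```text
t: 17.42
eef_pos: [0.4587, -0.0916, 0.0138]
ee_rot: [0.478, 1.57, 2.131]
ft_force: [-12.2, 5.1, 28.2]
width: 0.457
t: 18.25
eef_pos: [0.4595, -0.093, 0.1633]
ee_rot: [-2.1, 1.565, -0.448]
ft_force: [-0.5, 0.0, -0.4]
width: 0.703
r40 scene 0.61 mask [ 459. -373.] knob 92 [ 455. -370.] px [183. 330.] rgb [186 137  76]
r50 scene 0.69 mask [ 442. -250.] knob 81 [ 436. -244.] px [209. 286.] rgb [184 136  76]
r50 scene 0.65 mask [ 306. -166.] knob 144 [ 310. -173.] px [188. 235.] rgb [176  15   9]
r50 side 0.68 mask [ 300. -164.] knob 47 [ 300. -147.] px [332. 179.] rgb [156  35  25]
r50 side 0.52 mask [ 439. -242.] knob 17 [ 437. -261.] px [295. 166.] rgb [160 120  66]
r60 scene 0.93 mask [ 531. -275.] knob 90 [ 525. -270.] px [231. 313.] rgb [184 135  76]
r60 side 0.64 mask [ 526. -264.] knob 12 [ 527. -293.] px [273. 161.] rgb [161 120  65]
s36 scene 0.67 mask [ 639. -276.] knob 98 [ 636. -272.] px [267. 338.] rgb [185 136  77]
s36 scene 0.59 mask [732. 150.] knob 21 [738. 133.] px [382. 227.] rgb [150 110  74]
s36 side 0.5 mask [ 636. -277.] knob 16 [ 638. -294.] px [246. 159.] rgb [163 122  68]
s44 scene 0.91 mask [ 574. -363.] knob 96 [ 571. -359.] px [224. 353.] rgb [186 137  77]
s44 side 0.43 mask [ 570. -358.] knob 14 [ 573. -382.] px [264. 148.] rgb [158 117  63]
t 18.9 tcp [457.9 -92.3 160.5] jaw 94.7 w 0.701 j6 -2.11 F [-0.6  0.2 -0.7]
shift [   2.1 -280.7  -60.5] turn [-0. -0. -0.]
shift [   2.1 -280.7  -60.5] turn [ 0.    -0.     3.142]
```

View pics/s6.png

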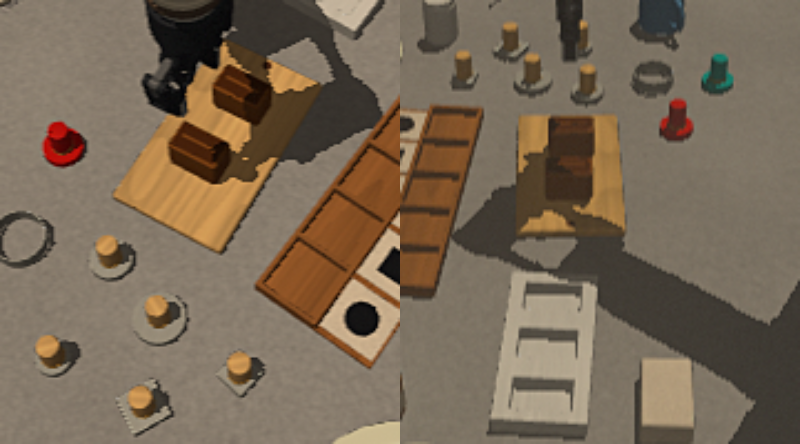

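Both cakes stand upright and apart on the board, and the mould is empty. Next come the stamps. I'll write a knob locator that fits the knob's projected outline to the orange mask, then start with r50.

```bash
cat > k.py <<'E'
from h import *
import sys
from scipy.optimize import fsolve
def knob(d,guess,z0=12,z1=52,rad=60):
    """guess mm; fits cylinder outline centroid to wood-coloured pixels near it"""
    im=d['image'].astype(float); r,g,b=im[...,0],im[...,1],im[...,2]
    m=((r>g*1.15)&(g>b*1.35)&(r>90)).astype(np.uint8)
    n,lab,st,ce=cv2.connectedComponentsWithStats(m)
    a=np.linspace(0,2*np.pi,40)
    def mod(p):
        P=np.vstack([np.c_[p[0]+13*np.cos(a),p[1]+13*np.sin(a),0*a+z] for z in(z0,z1)])/1000
        h=cv2.convexHull(proj(d,P).astype(np.float32)); M=cv2.moments(h); return np.array([M['m10'],M['m01']])/M['m00'],M['m00']
    c,A=mod(guess)
    ok=[i for i in range(1,n) if .4*A<st[i,4]<1.6*A and np.hypot(*(ce[i]-c))<rad]
    if not ok: return None
    i=min(ok,key=lambda i:np.hypot(*(ce[i]-c)))
    p=fsolve(lambda p:mod(p)[0]-ce[i],guess); return np.round(p,1),np.round(ce[i]),int(st[i,4]),int(A)
if __name__=='__main__':
    x,y=map(float,sys.argv[1:3])
    for n in('scene','side','wrist'):
        d=grab(n); print(n,knob(d,(x,y)))
        if len(sys.argv)>3 and n=='wrist': save(d['image'],sys.argv[3])
    go(x,y,-2,87.7)
E
python3 -m handwheel '[[60,-20,-40,0,0,0,-0.04],[60,-20,-80,0,0,0,-0.12],[60,-20,-120,0,0,0,-0.12],[60,-20,-154,0,0,0,-0.12],[60,-20,-154,-20,0,0,-0.12],[60,-20,-154,-40,0,0,-0.12],[60,-20,-154,-40,0,0,-0.12],[60,-20,-154,-40,0,0,-0.12]]' 60
python3 k.py 438 -246 w6
```

```text
t: 19.62
eef_pos: [0.4371, -0.2456, 0.1197]
ee_rot: [0.848, 1.568, 2.38]
ft_force: [0.1, -0.1, 0.1]
width: 0.7
scene (array([ 435.8, -246.7]), array([207., 282.]), 77, 144)
side (array([495. , -31.1]), array([276., 197.]), 36, 79)
wrist (array([ 438.8, -248.2]), array([274., 203.]), 789, 926)
t 19.8 tcp [ 438.8 -246.6  122.1] jaw 87.8 w 0.705 j6 -2.29 F [-0.3  0.4  0.5]
shift [  -0.8    0.6 -124.1] turn [ 0.002  0.002 -0.002]
shift [  -0.8    0.6 -124.1] turn [-3.00e-03  3.00e-03  3.14e+00]
```

View pics/w6.png

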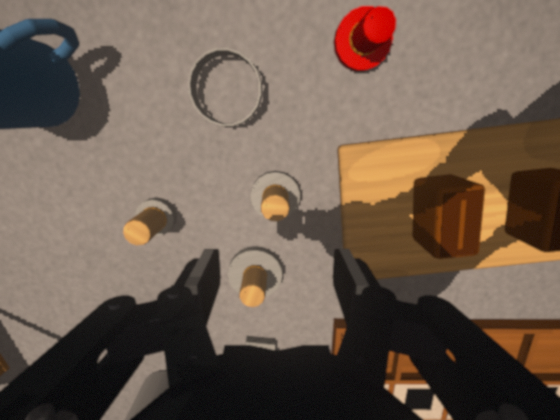

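The wrist view shows the r50 knob at (274,203) px, which fits as (439,−248). I'll grasp it.

```bash
python3 -m handwheel '[[60,0,-1.5,-40,0,0,0],[60,0,-1.5,-75,0,0,0],[60,0,-1.5,-100,0,0,0],[60,0,-1.5,-114,0,0,0],[60,0,-1.5,-122,0,0,0],[60,0,-1.5,-122,0,0,0],[60,0,-1.5,-122,0,0,0],[0,0,-1.5,-122,0,0,0],[0,0,-1.5,-122,0,0,0],[0,0,-1.5,-122,0,0,0],[0,0,-1.5,-122,0,0,0],[0,0,-1.5,-122,0,0,0]]' 60
python3 -m handwheel '[[0,0,0,0,0,0,0],[0,0,0,0,0,0,0],[0,0,0,0,0,0,0],[0,0,0,15,0,0,0],[0,0,0,50,0,0,0],[0,0,0,80,0,0,0],[0,0,0,80,0,0,0],[0,0,0,80,0,0,0]]' 60
python3 -c "
from h import *
go(646.6,9.7,80,87.65)"
```

```text
t: 20.77
eef_pos: [0.439, -0.2487, 0.0001]
ee_rot: [-2.277, 1.568, -0.745]
ft_force: [0.0, 0.9, 6.7]
width: 0.282
t: 21.43
eef_pos: [0.4392, -0.249, 0.0806]
ee_rot: [-2.292, 1.566, -0.76]
ft_force: [-0.7, -0.0, -2.1]
width: 0.284
t 21.4 tcp [ 439.2 -249.    80.6] jaw 87.8 w 0.284 j6 -2.29 F [-0.7 -0.  -2.1]
shift [207.4 258.7  -0.6] turn [ 0.003  0.003 -0.002]
shift [207.4 258.7  -0.6] turn [-0.005  0.005  3.139]
```

```bash
python3 -m handwheel '[[0,30,10,0,0,0,0],[0,60,25,0,0,0,0],[0,90,50,0,0,0,0],[0,120,75,0,0,0,0],[0,150,100,0,0,0,0],[0,175,130,0,0,0,0],[0,190,165,0,0,0,0],[0,200,200,0,0,0,0],[0,207,235,0,0,0,0],[0,207,259,0,0,0,0],[0,207,259,0,0,0,0],[0,207,259,0,0,0,0]]' 60
python3 - <<'E'
from h import *
d=grab('wrist'); im=d['image']
s=robot.read_state(); print(s['eef_pos'],s['width'])
ax=np.array([np.cos(np.radians(-2.35)),np.sin(np.radians(-2.35))]); ay=np.array([-ax[1],ax[0]])
for i in range(-2,3):
    c=np.array([646.6,9.7])+76*i*ay
    for off,z,col,h in((0,6,(0,255,0),35),(0,18,(255,255,0),35),(78,6,(255,0,0),22)):
        P=[np.r_[c+(off+a*h)*ax+b*h*ay,z]/1000 for a,b in((-1,-1),(1,-1),(1,1),(-1,1))]
        cv2.polylines(im,[np.round(proj(d,P)).astype(int)],True,col)
save(im,'w7')
E
```

```text
t: 22.43
eef_pos: [0.6433, 0.0127, 0.0761]
ee_rot: [1.524, 1.567, 3.058]
ft_force: [-0.5, -0.1, -1.9]
width: 0.284
[0.64360029 0.01137412 0.07659036] 0.28229793378558093
```

View pics/w7.png

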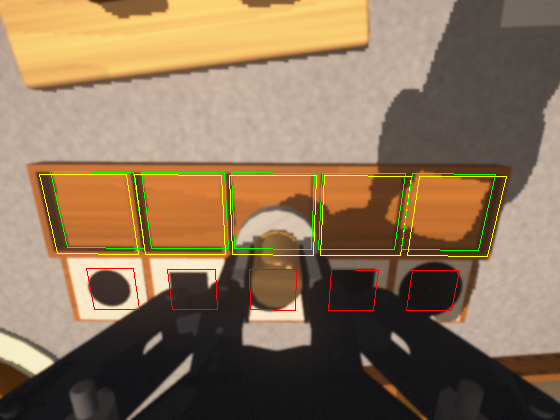

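The case overlay fits within about 3 mm: the cards sit 3–4 px left of my outlines, which suggests shifting about 1.5 mm in −y. The card under the gripper is the r50 one (middle bay). I'll lower it.

```bash
python3 -m handwheel '[[0,2.5,-3,-20,0,0,0],[0,2.5,-3,-45,0,0,0],[0,2.5,-3,-58,0,0,0],[0,2.5,-3,-65,0,0,0],[0,2.5,-3,-69,0,0,0],[0,2.5,-3,-71,0,0,0],[0,2.5,-3,-71,0,0,0],[0,2.5,-3,-71,0,0,0]]' 60
```

```text
t: 23.15
eef_pos: [0.6483, 0.0079, 0.0088]
ee_rot: [-1.727, 1.569, -0.195]
ft_force: [0.4, -0.1, -1.4]
width: 0.284
```

```bash
python3 -m handwheel '[[0,0,0,-1,0,0,0],[0,0,0,-2,0,0,0],[0,0,0,-3,0,0,0],[0,0,0,-3,0,0,0]]' 60; python3 -m handwheel '[[50,0,0,0,0,0,0],[50,0,0,0,0,0,0],[50,0,0,0,0,0,0],[50,0,0,10,0,0,0],[50,0,0,40,0,0,0],[50,0,0,80,0,0,0],[50,0,0,100,0,0,0],[50,0,0,100,0,0,0],[50,0,0,100,0,0,0]]' 60
python3 - <<'E'
from h import *
from k import knob
d=grab('wrist'); print(knob(d,(646,8),18,58)); 
e=grab('scene')
for n,x,y in(('r60',527,-272),('r40',458,-372),('s36',636,-275),('s44',572,-361)): print(n,knob(e,(x,y)))
save(d['image'][100:300,120:440],'w8'); go(527,-272,100,87.7)
E
```

```text
t: 23.48
eef_pos: [0.6482, 0.0082, 0.0062]
ee_rot: [-1.777, 1.569, -0.244]
ft_force: [-2.9, 0.6, 4.4]
width: 0.283
t: 24.23
eef_pos: [0.6489, 0.0079, 0.1073]
ee_rot: [-1.71, 1.566, -0.178]
ft_force: [0.6, -0.6, -0.8]
width: 0.588
None
r60 (array([ 524.8, -270.2]), array([230., 308.]), 97, 144)
r40 (array([ 455.1, -370.8]), array([181., 327.]), 103, 155)
s36 (array([ 636. , -272.3]), array([267., 334.]), 107, 144)
s44 (array([ 569.1, -357.4]), array([223., 349.]), 92, 150)
t 24.3 tcp [646.6   8.3 103.7] jaw 87.8 w 0.587 j6 -1.71 F [-0.4 -0.4 -1.6]
shift [-119.6 -280.3   -3.7] turn [-0.    -0.002 -0.001]
shift [-119.6 -280.3   -3.7] turn [ 3.00e-03 -1.00e-03  3.14e+00]
```

```bash
python3 -m handwheel '[[60,0,-30,10,0,0,0],[60,0,-70,15,0,0,0],[60,0,-110,15,0,0,0],[60,-15,-145,15,0,0,0],[60,-40,-175,15,0,0,0],[60,-65,-205,15,0,0,0],[60,-90,-235,15,0,0,0],[60,-110,-265,15,0,0,0],[60,-119,-280,15,0,0,0],[60,-119,-280,15,0,0,0],[60,-119,-280,15,0,0,0]]' 60; python3 k.py 527 -272 | grep -v side
```

```text
t: 25.25
eef_pos: [0.5272, -0.2717, 0.118]
ee_rot: [0.784, 1.568, 2.313]
ft_force: [0.3, 1.4, 0.0]
width: 0.701
scene (array([ 523.1, -270.8]), array([229., 308.]), 80, 144)
wrist (array([ 526.6, -273.7]), array([272., 203.]), 821, 948)
t 25.4 tcp [ 528.7 -270.4  118.8] jaw 87.9 w 0.701 j6 -2.21 F [-0.5 -0.1  0.6]
shift [  -1.7   -1.6 -120.8] turn [-0.001 -0.001 -0.003]
shift [  -1.7   -1.6 -120.8] turn [ 2.000e-03 -2.000e-03  3.139e+00]k.py:17: RuntimeWarning: The iteration is not making good progress, as measured by the 
 improvement from the last ten iterations.
  p=fsolve(lambda p:mod(p)[0]-ce[i],guess); return np.round(p,1),np.round(ce[i]),int(st[i,4]),int(A)
```

```bash
python3 -m handwheel '[[60,-1,-3,-40,0,0,0],[60,-1,-3,-75,0,0,0],[60,-1,-3,-100,0,0,0],[60,-1,-3,-112,0,0,0],[60,-1,-3,-119,0,0,0],[60,-1,-3,-119,0,0,0],[60,-1,-3,-119,0,0,0],[0,-1,-3,-119,0,0,0],[0,-1,-3,-119,0,0,0],[0,-1,-3,-119,0,0,0],[0,-1,-3,-119,0,0,0],[0,-1,-3,-119,0,0,0]]' 60
python3 -m handwheel '[[0,0,0,0,0,0,0],[0,0,0,0,0,0,0],[0,0,0,0,0,0,0],[0,0,0,15,0,0,0],[0,0,0,50,0,0,0],[0,0,0,90,0,0,0],[0,0,0,110,0,0,0],[0,0,0,110,0,0,0],[0,0,0,110,0,0,0]]' 60
python3 -c "
from h import *
go(651.5,160.4,80,87.65)"
```

```text
t: 26.4
eef_pos: [0.5286, -0.2757, 0.0025]
ee_rot: [-2.145, 1.568, -0.614]
ft_force: [-0.5, 1.2, 6.5]
width: 0.28
t: 27.15
eef_pos: [0.5281, -0.2754, 0.1119]
ee_rot: [-2.239, 1.568, -0.708]
ft_force: [-0.7, 0.7, -2.9]
width: 0.282
t 27.1 tcp [ 528.1 -275.4  111.9] jaw 87.8 w 0.282 j6 -2.22 F [-0.7  0.7 -2.9]
shift [123.4 435.8 -31.9] turn [ 0.002  0.002 -0.002]
shift [123.4 435.8 -31.9] turn [-3.000e-03  3.000e-03  3.139e+00]
```

```bash
python3 -m handwheel '[[0,30,25,0,0,0,0],[0,60,50,0,0,0,0],[0,90,75,0,0,0,0],[0,115,108,0,0,0,0],[0,124,148,0,0,0,0],[0,124,188,0,0,0,0],[0,124,228,0,0,0,0],[0,124,268,0,0,0,0],[0,124,308,0,0,0,0],[0,124,348,0,0,0,0],[0,124,388,0,0,0,0],[0,124,420,0,0,0,0]]' 60
python3 -m handwheel '[[0,0,16,0,0,0,0],[0,0,16,-20,0,0,0],[0,0,16,-40,0,0,0],[0,0,16,-40,0,0,0],[0,0,16,-40,0,0,0]]' 60
python3 - <<'E'
from h import *
d=grab('wrist'); im=d['image'];s=robot.read_state(); 
ax=np.array([np.cos(np.radians(-2.35)),np.sin(np.radians(-2.35))]); ay=np.array([-ax[1],ax[0]])
for i in (1,2):
    c=np.array([646.6,9.7])+76*i*ay
    for z,col,h in((18,(255,255,0),35),(18,(0,255,255),41)):
        P=[np.r_[c+a*h*ax+b*h*ay,z]/1000 for a,b in((-1,-1),(1,-1),(1,1),(-1,1))]
        cv2.polylines(im,[np.round(proj(d,P)).astype(int)],True,col)
f=s['eef_pos']+[0,0,.003]; a=np.linspace(0,6.28,60)
cv2.polylines(im,[np.round(proj(d,np.c_[f[0]+.03*np.cos(a),f[1]+.03*np.sin(a),0*a+f[2]+.005])).astype(int)],True,(255,0,255))
save(cv2.resize(im[100:320,120:440],(800,550)),'w9'); go(651.5,160.4,7,87.65)
E
```

```text
t: 28.15
eef_pos: [0.6489, 0.1482, 0.1073]
ee_rot: [1.52, 1.565, 3.053]
ft_force: [-0.8, -1.1, -1.3]
width: 0.281
t: 28.57
eef_pos: [0.6489, 0.1604, 0.0673]
ee_rot: [1.717, 1.564, -3.034]
ft_force: [0.3, 0.9, -1.9]
width: 0.283
t 28.6 tcp [650.6 160.4  69.4] jaw 87.7 w 0.282 j6 -1.47 F [ 0.3  0.1 -1.2]
shift [  0.9  -0.  -62.4] turn [ 0.    -0.003 -0.001]
shift [  0.9  -0.  -62.4] turn [4.00e-03 1.00e-03 3.14e+00]
```

View pics/w9.png

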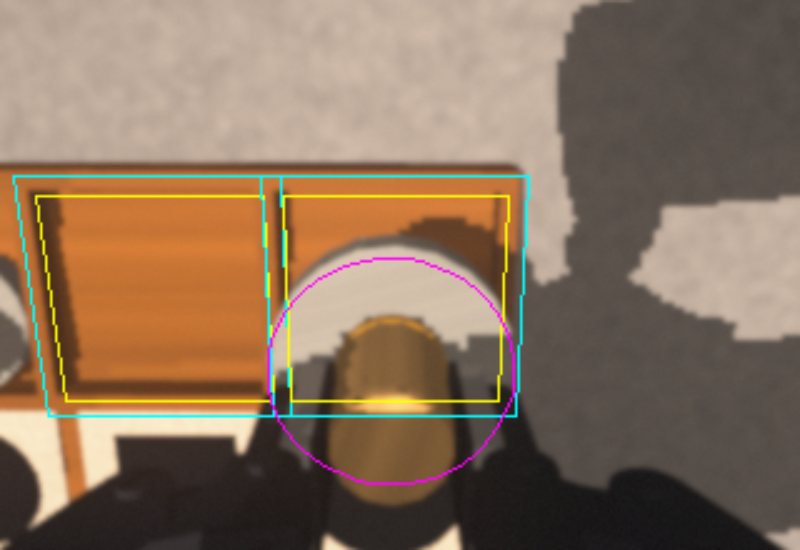

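The foot and the case sit consistently to within about 2 mm of my overlays (both are shifted up by the same camera bias). I'll lower gently with a 2 mm +x correction.

```bash
python3 -m handwheel '[[0,2,0,-20,0,0,0],[0,2,0,-40,0,0,0],[0,2,0,-46,0,0,0],[0,2,0,-50,0,0,0],[0,2,0,-54,0,0,0],[0,2,0,-57,0,0,0],[0,2,0,-59,0,0,0],[0,2,0,-59,0,0,0]]' 60
python3 -m handwheel '[[0,0,0,-1,0,0,0],[0,0,0,-2,0,0,0],[0,0,0,-3,0,0,0],[0,0,0,-3,0,0,0]]' 60
```

```text
t: 29.28
eef_pos: [0.6537, 0.1612, 0.012]
ee_rot: [-1.474, 1.57, 0.058]
ft_force: [0.0, 0.1, -2.7]
width: 0.28
t: 29.62
eef_pos: [0.6534, 0.1612, 0.0086]
ee_rot: [-0.625, 1.571, 0.907]
ft_force: [0.5, -0.3, -1.7]
width: 0.276
```

Nothing has touched yet at 8.6. I'll go a touch lower, then release.

```bash
python3 -m handwheel '[[0,0,0,-1,0,0,0],[0,0,0,-2,0,0,0],[0,0,0,-2,0,0,0],[0,0,0,-2,0,0,0]]' 60
python3 -m handwheel '[[50,0,0,1,0,0,0],[50,0,0,1,0,0,0],[50,0,0,1,0,0,0],[50,0,0,10,0,0,0],[50,0,0,40,0,0,0],[50,0,0,80,0,0,0],[50,0,0,120,0,0,0],[50,0,0,120,0,0,0],[50,0,0,120,0,0,0]]' 60
python3 - <<'E'
from h import *
from k import knob
e=grab('scene')
for n,x,y in(('r40',455,-371),('s36',636,-272),('s44',569,-357)): print(n,knob(e,(x,y)))
save(np.hstack([cv2.resize(e['image'][180:340,270:410],(420,480)),cv2.resize(grab('side')['image'][165:255,180:260],(420,480))]),'s10'); go(636,-274,118,87.7)
E
```

```text
t: 29.95
eef_pos: [0.6538, 0.1613, 0.0085]
ee_rot: [-1.841, 1.57, -0.309]
ft_force: [-4.7, -0.3, 8.2]
width: 0.281
t: 30.7
eef_pos: [0.6564, 0.1614, 0.1316]
ee_rot: [-1.465, 1.562, 0.067]
ft_force: [0.3, -0.4, -0.7]
width: 0.59
r40 (array([ 455.1, -370.8]), array([181., 327.]), 103, 155)
s36 (array([ 636.1, -272.5]), array([267., 334.]), 107, 144)
s44 (array([ 570.5, -359.6]), array([222., 350.]), 108, 150)
t 30.8 tcp [653.1 161.2 126.4] jaw 87.8 w 0.586 j6 -1.47 F [ 0.7 -0.2 -0.7]
shift [ -17.1 -435.2   -8.4] turn [ 0.    -0.001 -0.001]
shift [ -17.1 -435.2   -8.4] turn [1.00e-03 0.00e+00 3.14e+00]
```

View pics/s10.png

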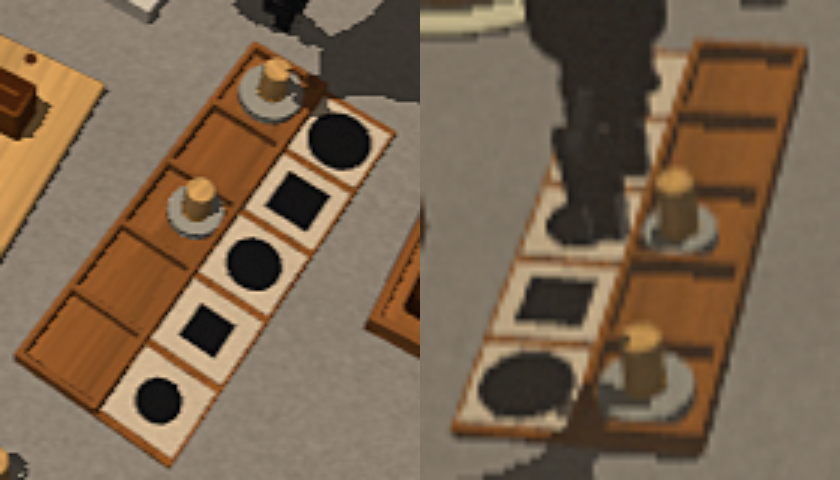

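r60 and r50 stand upright in the bays their cards show. r60 looks a few mm towards the card side, but it reached floor height. I'll aim 2 mm less in x from here and take s36 next.

```bash
python3 -m handwheel '[[60,-17,-40,0,0,0,0],[60,-17,-80,0,0,0,0],[60,-17,-120,0,0,0,0],[60,-17,-160,0,0,0,0],[60,-17,-200,0,0,0,0],[60,-17,-240,0,0,0,0],[60,-17,-280,0,0,0,0],[60,-17,-320,0,0,0,0],[60,-17,-360,0,0,0,0],[60,-17,-400,0,0,0,0],[60,-17,-435,-8,0,0,0],[60,-17,-435,-8,0,0,0]]' 60; python3 -m handwheel '[[60,0,0,0,0,0,0],[60,0,0,0,0,0,0]]'; python3 k.py 636 -274 w10 2>&1| grep -v side
```

```text
t: 31.8
eef_pos: [0.6335, -0.28, 0.1148]
ee_rot: [1.642, 1.566, -3.116]
ft_force: [-0.5, 0.7, -0.3]
width: 0.699
t: 31.97
eef_pos: [0.6355, -0.2726, 0.1166]
ee_rot: [0.886, 1.567, 2.418]
ft_force: [-0.0, 0.3, -0.3]
width: 0.698
scene (array([ 634.2, -273.1]), array([266., 334.]), 85, 144)
wrist (array([ 636.2, -275.6]), array([272., 204.]), 814, 955)
t 32.1 tcp [ 636.5 -272.   118.2] jaw 87.9 w 0.704 j6 -2.11 F [-0.5 -0.8 -0.4]
shift [  -0.5   -2.  -120.2] turn [-0.001 -0.001 -0.003]
shift [  -0.5   -2.  -120.2] turn [ 1.000e-03 -1.000e-03  3.138e+00]
```

```bash
python3 -m handwheel '[[60,1,-3,-40,0,0,0],[60,1,-3,-75,0,0,0],[60,1,-3,-100,0,0,0],[60,1,-3,-112,0,0,0],[60,1,-3,-118,0,0,0],[60,1,-3,-118,0,0,0],[60,1,-3,-118,0,0,0],[0,1,-3,-118,0,0,0],[0,1,-3,-118,0,0,0],[0,1,-3,-118,0,0,0],[0,1,-3,-118,0,0,0],[0,1,-3,-118,0,0,0]]' 60
python3 -m handwheel '[[0,0,0,0,0,0,0],[0,0,0,0,0,0,0],[0,0,0,0,0,0,0],[0,0,0,15,0,0,0],[0,0,0,50,0,0,0],[0,0,0,80,0,0,0],[0,0,0,80,0,0,0],[0,0,0,80,0,0,0]]' 60
python3 -c "
from h import *
go(642.5,-68,80,87.65)"
```

```text
t: 33.12
eef_pos: [0.6387, -0.2774, 0.0026]
ee_rot: [-2.036, 1.568, -0.504]
ft_force: [-0.4, 0.5, 6.4]
width: 0.283
t: 33.78
eef_pos: [0.639, -0.278, 0.0842]
ee_rot: [-2.139, 1.565, -0.607]
ft_force: [-0.5, 0.3, -1.5]
width: 0.282
t 33.8 tcp [ 639.  -278.    84.2] jaw 87.8 w 0.282 j6 -2.12 F [-0.5  0.3 -1.5]
shift [  3.5 210.   -4.2] turn [ 0.003  0.005 -0.002]
shift [  3.5 210.   -4.2] turn [-0.007  0.005  3.139]
```

```bash
python3 -m handwheel '[[0,3,40,0,0,0,0],[0,3,80,0,0,0,0],[0,3,120,0,0,0,0],[0,3,160,0,0,0,0],[0,3,195,0,0,0,0],[0,3,210,0,0,0,0],[0,3,210,0,0,0,0],[0,3,210,-20,0,0,0],[0,3,210,-40,0,0,0],[0,3,210,-55,0,0,0],[0,3,210,-65,0,0,0],[0,3,210,-65,0,0,0]]' 60
python3 -m handwheel '[[0,0,0,-3,0,0,0],[0,0,0,-6,0,0,0],[0,0,0,-8,0,0,0],[0,0,0,-9,0,0,0],[0,0,0,-9,0,0,0],[0,0,0,-9,0,0,0]]' 60
```

```text
t: 34.78
eef_pos: [0.6376, -0.0673, 0.0118]
ee_rot: [1.38, 1.564, 2.911]
ft_force: [-0.5, 0.4, -2.9]
width: 0.275
t: 35.28
eef_pos: [0.6415, -0.0674, 0.0087]
ee_rot: [-2.043, 1.568, -0.511]
ft_force: [-2.7, -0.7, 5.8]
width: 0.28
```

```bash
python3 -m handwheel '[[50,0,0,1,0,0,0],[50,0,0,1,0,0,0],[50,0,0,1,0,0,0],[50,0,0,10,0,0,0],[50,0,0,40,0,0,0],[50,0,0,80,0,0,0],[50,0,0,110,0,0,0],[50,0,0,110,0,0,0],[50,0,0,110,0,0,0]]' 60
python3 -m handwheel '[[60,-10,-40,0,0,0,0],[60,-20,-80,0,0,0,0],[60,-30,-115,0,0,0,0],[60,-40,-150,0,0,0,0],[60,-50,-185,0,0,0,0],[60,-60,-220,0,0,0,0],[60,-70,-255,0,0,0,0],[60,-70,-285,0,0,0,0],[60,-70,-292,0,0,0,0],[60,-70,-292,0,0,0,0],[60,-70,-292,0,0,0,0]]' 60; python3 k.py 571 -360 w11 2>&1| grep -v side
```

```text
t: 36.03
eef_pos: [0.6426, -0.0674, 0.1203]
ee_rot: [-1.818, 1.564, -0.286]
ft_force: [-0.5, 0.3, -1.3]
width: 0.585
t: 36.95
eef_pos: [0.5699, -0.3577, 0.1152]
ee_rot: [0.669, 1.568, 2.2]
ft_force: [0.3, 0.2, 0.4]
width: 0.699
scene (array([ 566.2, -358. ]), array([221., 348.]), 67, 150)
wrist (array([ 571., -362.]), array([270., 206.]), 802, 973)
t 37.1 tcp [ 570.7 -356.8  116.1] jaw 87.9 w 0.706 j6 -2.27 F [-0.8  1.  -0.1]
shift [   0.3   -3.2 -118.1] turn [-0.001 -0.001 -0.003]
shift [   0.3   -3.2 -118.1] turn [ 1.000e-03 -2.000e-03  3.138e+00]
```

```bash
python3 -m handwheel '[[60,2,-5,-40,0,0,0],[60,2,-5,-75,0,0,0],[60,2,-5,-100,0,0,0],[60,2,-5,-110,0,0,0],[60,2,-5,-116,0,0,0],[60,2,-5,-116,0,0,0],[60,2,-5,-116,0,0,0],[0,2,-5,-116,0,0,0],[0,2,-5,-116,0,0,0],[0,2,-5,-116,0,0,0],[0,2,-5,-116,0,0,0],[0,2,-5,-116,0,0,0]]' 60
python3 -m handwheel '[[0,0,0,0,0,0,0],[0,0,0,0,0,0,0],[0,0,0,0,0,0,0],[0,0,0,15,0,0,0],[0,0,0,50,0,0,0],[0,0,0,90,0,0,0],[0,0,0,110,0,0,0],[0,0,0,110,0,0,0],[0,0,0,110,0,0,0]]' 60
python3 -c "
from h import *
go(648.5,84.5,112,87.65)"
```

```text
t: 38.1
eef_pos: [0.5735, -0.3647, 0.0026]
ee_rot: [-2.223, 1.568, -0.691]
ft_force: [-0.8, 0.4, 5.7]
width: 0.278
t: 38.85
eef_pos: [0.5732, -0.3645, 0.1129]
ee_rot: [-2.303, 1.567, -0.771]
ft_force: [0.3, -0.0, -2.8]
width: 0.286
t 38.9 tcp [ 573.2 -364.5  112.9] jaw 87.8 w 0.286 j6 -2.28 F [ 0.3 -0.  -2.8]
shift [ 75.3 449.   -0.9] turn [ 0.002  0.003 -0.002]
shift [ 75.3 449.   -0.9] turn [-0.004  0.004  3.139]
```

```bash
python3 -m handwheel '[[0,12,38,0,0,0,0],[0,24,76,0,0,0,0],[0,36,114,0,0,0,0],[0,48,152,0,0,0,0],[0,60,190,0,0,0,0],[0,70,228,0,0,0,0],[0,75,268,0,0,0,0],[0,75,308,0,0,0,0],[0,75,348,0,0,0,0],[0,75,388,0,0,0,0],[0,75,425,0,0,0,0],[0,75,449,0,0,0,0]]' 60
python3 -m handwheel '[[0,0,0,0,0,0,0],[0,0,0,0,0,0,0],[0,0,0,-30,0,0,0],[0,0,0,-60,0,0,0],[0,0,0,-80,0,0,0],[0,0,0,-92,0,0,0],[0,0,0,-96,0,0,0],[0,0,0,-96,0,0,0],[0,0,0,-96,0,0,0]]' 60
```

```text
t: 39.85
eef_pos: [0.6448, 0.0891, 0.1077]
ee_rot: [1.36, 1.565, 2.894]
ft_force: [-0.3, 0.4, -1.9]
width: 0.283
t: 40.6
eef_pos: [0.6483, 0.0846, 0.0156]
ee_rot: [-1.644, 1.569, -0.113]
ft_force: [1.1, -0.1, -1.6]
width: 0.28
```

```bash
python3 -m handwheel '[[0,0,0,-3,0,0,0],[0,0,0,-6,0,0,0],[0,0,0,-8,0,0,0],[0,0,0,-8,0,0,0],[0,0,0,-8,0,0,0]]' 60
python3 -m handwheel '[[50,0,0,1,0,0,0],[50,0,0,1,0,0,0],[50,0,0,1,0,0,0],[50,0,0,10,0,0,0],[50,0,0,40,0,0,0],[50,0,0,80,0,0,0],[50,0,0,110,0,0,0],[50,0,0,110,0,0,0],[50,0,0,110,0,0,0]]' 60
python3 - <<'E'
from h import *
from k import knob
go(456,-372,118,87.7); print(knob(grab('scene'),(456,-372)))
E
```

```text
t: 41.02
eef_pos: [0.6485, 0.0851, 0.0086]
ee_rot: [-1.736, 1.569, -0.203]
ft_force: [-2.8, 0.0, 6.5]
width: 0.277
t: 41.77
eef_pos: [0.6496, 0.0851, 0.1203]
ee_rot: [-1.582, 1.564, -0.05]
ft_force: [-1.2, 0.6, 0.4]
width: 0.587
t 41.8 tcp [649.6  85.1 120.3] jaw 87.8 w 0.587 j6 -1.59 F [-1.2  0.6  0.4]
shift [-193.6 -457.1   -2.3] turn [ 0.     0.006 -0.001]
shift [-193.6 -457.1   -2.3] turn [-1.00e-02  1.00e-03  3.14e+00]
(array([ 455.1, -370.8]), array([181., 327.]), 103, 155)
```

```bash
python3 -m handwheel '[[60,0,-40,0,0,0,0],[60,-5,-80,0,0,0,0],[60,-20,-115,0,0,0,0],[60,-37,-150,0,0,0,0],[60,-54,-185,0,0,0,0],[60,-71,-220,0,0,0,0],[60,-88,-255,0,0,0,0],[60,-105,-290,0,0,0,0],[60,-122,-325,0,0,0,0],[60,-140,-358,0,0,0,0],[60,-160,-392,0,0,0,0],[60,-178,-426,0,0,0,0]]' 60; python3 -m handwheel '[[60,-13,-30,0,0,0,0],[60,-13,-30,0,0,0,0],[60,-13,-30,0,0,0,0]]'; python3 k.py 456 -372 w12 2>&1| grep -v side
```

```text
t: 42.82
eef_pos: [0.4671, -0.341, 0.1145]
ee_rot: [0.769, 1.567, 2.301]
ft_force: [1.0, -1.4, 0.2]
width: 0.703
t: 43.07
eef_pos: [0.4547, -0.3712, 0.1148]
ee_rot: [0.669, 1.567, 2.198]
ft_force: [-0.5, 0.6, -0.3]
width: 0.702
scene (array([ 453. , -372.2]), array([180., 327.]), 73, 155)
wrist (array([ 456.8, -373.5]), array([271., 206.]), 834, 977)
t 43.2 tcp [ 456.4 -369.1  115.4] jaw 87.8 w 0.702 j6 -2.42 F [0.3 0.7 0.2]
shift [  -0.4   -2.9 -117.4] turn [-0.002 -0.001 -0.002]
shift [  -0.4   -2.9 -117.4] turn [ 2.000e-03 -3.000e-03  3.139e+00]
```

```bash
python3 -m handwheel '[[60,1,-4,-40,0,0,0],[60,1,-4,-75,0,0,0],[60,1,-4,-100,0,0,0],[60,1,-4,-110,0,0,0],[60,1,-4,-115,0,0,0],[60,1,-4,-115,0,0,0],[60,1,-4,-115,0,0,0],[0,1,-4,-115,0,0,0],[0,1,-4,-115,0,0,0],[0,1,-4,-115,0,0,0],[0,1,-4,-115,0,0,0],[0,1,-4,-115,0,0,0]]' 60
python3 -m handwheel '[[0,0,0,0,0,0,0],[0,0,0,0,0,0,0],[0,0,0,0,0,0,0],[0,0,0,15,0,0,0],[0,0,0,50,0,0,0],[0,0,0,90,0,0,0],[0,0,0,90,0,0,0],[0,0,0,90,0,0,0]]' 60
python3 -c "
from h import *
go(639,-144,92,87.65)"
```

```text
t: 44.22
eef_pos: [0.4584, -0.3758, 0.0033]
ee_rot: [-2.352, 1.568, -0.82]
ft_force: [-0.3, 1.4, 6.0]
width: 0.276
t: 44.88
eef_pos: [0.4589, -0.3768, 0.0948]
ee_rot: [-2.433, 1.564, -0.901]
ft_force: [-0.1, 0.3, -2.3]
width: 0.281
t 44.9 tcp [ 458.9 -376.8   94.8] jaw 87.8 w 0.281 j6 -2.42 F [-0.1  0.3 -2.3]
shift [180.1 232.8  -2.8] turn [ 0.005  0.004 -0.002]
shift [180.1 232.8  -2.8] turn [-0.006  0.008  3.139]
```

```bash
python3 -m handwheel '[[0,24,31,0,0,0,0],[0,48,62,0,0,0,0],[0,72,93,0,0,0,0],[0,96,124,0,0,0,0],[0,120,155,0,0,0,0],[0,144,186,0,0,0,0],[0,165,215,0,0,0,0],[0,180,232,0,0,0,0],[0,180,232,0,0,0,0],[0,180,232,0,0,0,0]]' 60
python3 -m handwheel '[[0,0,0,-30,0,0,0],[0,0,0,-55,0,0,0],[0,0,0,-70,0,0,0],[0,0,0,-76,0,0,0],[0,0,0,-76,0,0,0],[0,0,0,-76,0,0,0]]' 60
```

```text
t: 45.72
eef_pos: [0.6364, -0.1413, 0.0892]
ee_rot: [1.327, 1.567, 2.861]
ft_force: [-1.1, -0.4, -2.9]
width: 0.278
t: 46.22
eef_pos: [0.6375, -0.1435, 0.0161]
ee_rot: [-2.16, 1.57, -0.628]
ft_force: [0.9, 0.2, -1.6]
width: 0.279
```

```bash
python3 -m handwheel '[[0,0,0,-3,0,0,0],[0,0,0,-6,0,0,0],[0,0,0,-8,0,0,0],[0,0,0,-8,0,0,0],[0,0,0,-8,0,0,0]]' 60
python3 -m handwheel '[[50,0,0,1,0,0,0],[50,0,0,1,0,0,0],[50,0,0,1,0,0,0],[50,0,0,10,0,0,0],[50,0,0,40,0,0,0],[50,0,0,80,0,0,0],[50,0,0,120,0,0,0],[50,0,0,150,0,0,0],[50,0,0,150,0,0,0]]' 60
python3 -m handwheel '[[50,-120,30,20,0,0,0],[50,-120,70,20,0,0,0],[50,-120,110,20,0,0,0],[50,-120,150,20,0,0,0],[50,-120,190,20,0,0,0],[50,-120,230,20,0,0,0],[50,-120,270,20,0,0,0],[50,-120,310,20,0,0,0],[50,-120,310,20,0,0,0],[50,-120,310,20,0,0,0]]'
python3 - <<'E'
from h import *
e=grab('scene')['image'];s=grab('side')['image']; go(600,150,200)
save(np.hstack([cv2.resize(e[170:350,180:420],(480,360)),cv2.resize(s[140:260,170:330],(480,360))])[:, :960][:, ::1],'f1')
im=cv2.imread('pics/f1.png'); cv2.imwrite('pics/f1.png',cv2.resize(im,(800,300)))
a=np.vstack([cv2.resize(e[170:350,180:420],(400*2,600))]); save(a,'f2')
E
```

```text
t: 46.63
eef_pos: [0.6385, -0.1433, 0.0093]
ee_rot: [-2.011, 1.568, -0.479]
ft_force: [-1.7, 0.3, 5.7]
width: 0.284
t: 47.38
eef_pos: [0.6421, -0.1447, 0.1677]
ee_rot: [-1.935, 1.555, -0.403]
ft_force: [1.0, -1.1, 0.8]
width: 0.588
t: 48.22
eef_pos: [0.5164, 0.1729, 0.178]
ee_rot: [-0.128, 1.568, 1.41]
ft_force: [-0.5, 0.9, -0.5]
width: 0.585
t 48.3 tcp [517.1 168.2 177.7] jaw 87.9 w 0.588 j6 -1.44 F [-0.  -0.3  0.1]
shift [ 82.9 -18.2  22.3] turn [ 0.  0. -0.]
shift [ 82.9 -18.2  22.3] turn [-0.000e+00  1.000e-03  3.142e+00]
```

View pics/f2.png

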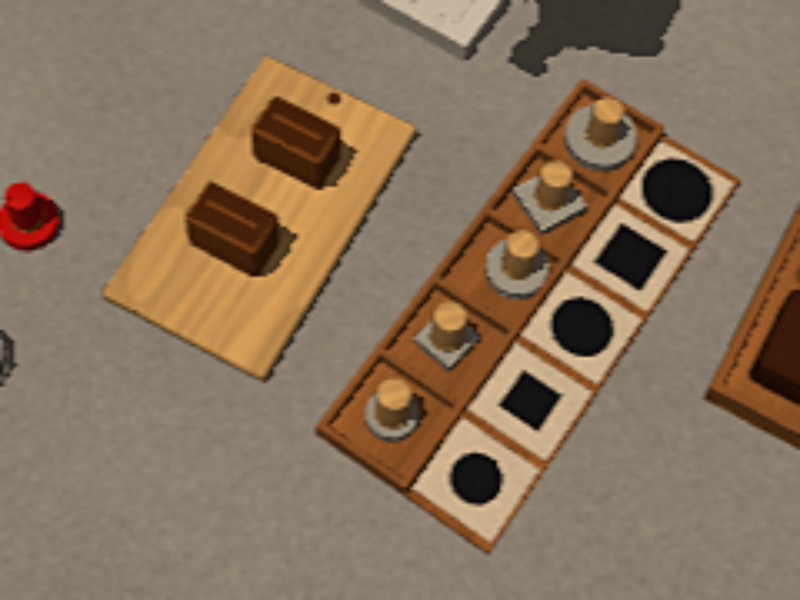

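Everything looks in place. I'll take one close wrist look at r60, which is the tightest fit.

```bash
python3 -m handwheel '[[50,40,-30,0,0,0,0],[50,75,-40,0,0,0,0],[50,75,-40,0,0,0,0],[50,75,-40,0,0,0,0],[50,75,-40,0,0,0,0]]'
python3 - <<'E'
from h import *
w=grab('wrist'); s=grab('side')['image']
go(0,0,0)
a=cv2.resize(w['image'][100:300,100:480],(800,421)); b=cv2.resize(s[165:225,190:290],(300,179)); c=cv2.resize(s[215:255,185:265],(300,150))
out=np.zeros((600,800,3),np.uint8); out[:421]=a; out[421:,:300]=b; out[421:571,320:620]=c; save(out,'f3')
E
```

```text
t: 48.73
eef_pos: [0.5921, 0.126, 0.1773]
ee_rot: [1.58, 1.57, 3.11]
ft_force: [0.5, -0.1, -1.0]
width: 0.581
t 48.8 tcp [591.7 127.  177.9] jaw 87.8 w 0.583 j6 -1.52 F [-0.9 -1.   0.4]
shift [-591.7 -127.  -177.9] turn [-0. -0. -0.]
shift [-591.7 -127.  -177.9] turn [ 0.    -0.     3.142]
```

View pics/f3.png

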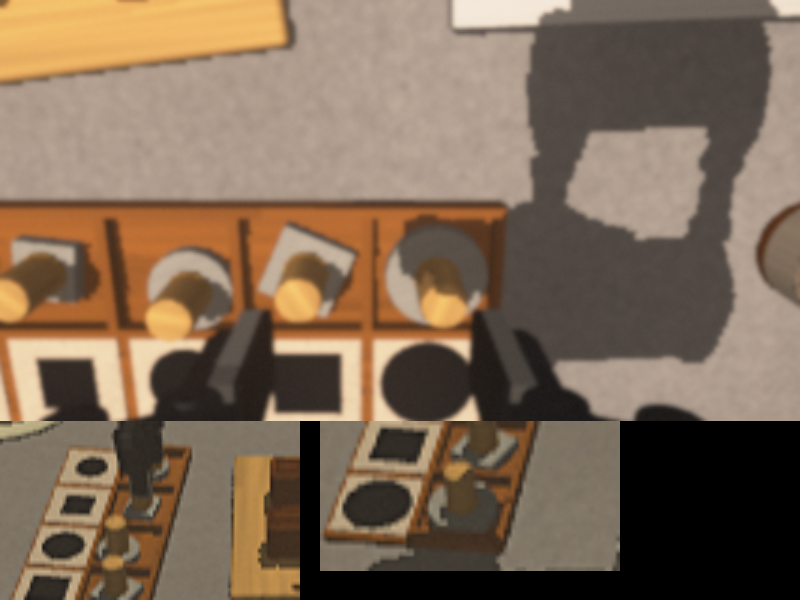

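r60 lies flat inside its bay, foot at about (387–488, 222–323) px between the walls. The other visible stamps are upright in theirs. I'll hand in.

```bash
python3 -c "
from h import *
print(robot.job_done())"
```

```text
the job is handed in; nothing more can be done
None
```

I moved both cakes from the mould to the board, then put all five stamps in the bays their cards show, and handed the job in at about 49 s of the 210 s.

**Last checks:**
- **Cakes:** the final pictures show both upright, beside one another and well inside the board's edges.
- **Stamps:** all five are knob up in their own bays. Going by tool height, each came to rest 6–7 mm above where I picked it up, which matches the bay floor.
- **Fit:** r60 sits a few millimetres towards the card side of its bay, as far as the pictures show without touching the wall. The square stamps are turned in their bays, because I did not align them.
- **Other items:** I did not touch any of them. I saw no grip slackening and no stamp knocked aside.

**What disagreed:**
- **Fingertip height:** the real fingertips sit about 24 mm above the reported TCP. My first two attempts on a cake closed above it with up to about 28 N on the wrist and did not move the cake. I went lower after that.
- **Position readings:** the wrist camera read about 2–4 mm off from the scene camera, and I allowed for part of that when placing.

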